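# Switch off the soldering bench under its push-latch cover

## Task

Switch off the soldering station at the low dark grey switch box with the white push-latch cover: press the cover at its yellow pad and let go so that it pops open by itself, press the near half of the red rocker switch down to turn it off, leaving the black switch on, then swing the cover back down and press it until it stays latched shut. Only press and push with the fingers, without forcing the cover; pick nothing up, and leave the other things on the desk where they are.

Things in the scene. Friction and masses are not known exactly. Their poses are not given: they have to be found in the camera images.
- switch_box: dark grey switch box fixed to the desk, 96 (x) x 130 (y) mm, 57 mm high with its cover. Origin at the centre of its underside. Its x axis points from the front (latch side, toward the robot) to the back (hinge side), y to its left; turned by up to 0.35 rad. Inside, a black panel 37 mm above the desk holds two rocker switches, 30 mm left and right of its middle; the red one may be on either side.
- cover (a joint): white cover, rad: 0 latched shut, 1.75 fully open (a little past upright), -0.1 pressed to its stop. Push latch: press it 6 mm or more (stop at 8 mm; about 3 N), let go: a spring swings it up to 1.75 in about 1.5 s. To shut, swing it down from behind against the spring (1 to 3 N) and press slowly until it stops 8 mm below shut level (3 to 6 N), let go: it rises to 0 and stays; if not, press again.
- press_pad (a point): centre of the top of the yellow press pad (19 mm across, black ring) on the cover, on its middle line, 84 mm from the hinge line, 13 mm from the front edge; moves with the cover. 57 mm above the desk when shut; the cover's own top face lies at 56 mm then.
- cover_hinge (a point): middle of the hinge line, 46 mm behind the box's centre, 50 mm above the desk; the line runs along the box's y axis. The cover is a plate 140 mm wide that reaches 97 mm forward of this line when shut, outer face 6 mm above the line, with a 12 mm skirt at its front and sides; open, it stands up to 146 mm above the desk, its top edge 17 mm behind this line.
- red_switch (a joint): red rocker switch, rad: +0.2 on (its near half, toward the box's front, stands up), -0.2 off (near half down). It snaps over by itself once pushed past the middle; about 2 N on the near half. Pressed fully off, its middle stands 41 mm above the desk.
- red_near_half (a point): on the top face of the near half of the red rocker, 14 mm in front of its pivot; the rocker is 36 mm long (along the box's x), 22 mm wide. About 44 mm above the desk when on, 39 mm when off.
- black_switch (a joint): black rocker switch of the same kind, +0.2 on; it stays on
- black_near_half (a point): same point on the black rocker
- suction_cup: loose dark grey suction cup with a wire ring, 44x44x55 mm, beside the box's left; origin under its centre; leave it
- tape_roll: loose amber tape roll, 60x62x12 mm, beside the box's right; origin under its centre; leave it
- charger: loose white charger brick, 42x61x27 mm, to the right; leave it

How it is judged (in metres and radians):
On the way, in this order (a step that is already met when the one before it is completed fails the run):
1. the cover, pressed and let go, has sprung open (value of joint cover above 1.2 rad), for 0.2 s.
2. the red switch is off, the cover still open (value of joint red_switch below -0.15 rad and value of joint cover above 0.8 rad), for 0.2 s.
3. the cover is shut and holds without a finger on it (value of joint cover between -0.03 and 0.03 rad and contact force between each of the arm, the fingers and cover below 0.1 N), for 0.3 s.
At the end, for the whole second after the job is handed in: The cover is latched shut (within 0.03 rad of shut) and at rest, the red switch is off (below -0.15 rad) and the black one still on (above 0.15 rad) (value of joint cover between -0.03 and 0.03 rad and velocity of joint cover between -0.05 and 0.05 rad/s and value of joint red_switch below -0.15 rad and value of joint black_switch above 0.15 rad); the robot touches nothing.
It fails at once if the black switch is turned off (value of joint black_switch below 0.05 rad).
It fails at once if the cover is forced (over 40 N) (contact force between any of the fingers, the arm and cover above 40 N).
It fails at once if another thing is picked up or pushed away (over 30 mm) (distance of any of suction_cup, tape_roll, charger from where it was at the start of the episode above 0.03 m).
It also fails if it takes over 51 s, if anything falls off the work surface, if the arm or the gripper's body presses on something with over 40 N, if the wrist force passes 120 N, or if a joint passes its speed limit or range.

## Robot

A 6-joint arm with a two-finger parallel gripper is mounted at the origin on a cart in front of the work surface, level with it; the furniture and walls round the work are solid. World frame = base frame: x ahead of the robot, y to its left, z up, the work surface at z = 0. Lengths are in mm, angles in rad, forces in N, time in s.
With the tool pointing down it reaches from about 350 to 875 mm from the base axis. Payload 4.2 kg.
Tool frame: the origin (TCP) lies at the very end of the fingers, on their centre line; the grasp point (between the pads) lies 19 mm behind it; z points along the fingers, y is the line along which they close (so a half turn about z gives the same grasp; the last joint's range is limited). The gripper opens to 85 mm and grips with 20 to 120 N. Pads are 22 mm wide; open, the fingers measure 114 mm over their backs; the gripper's body (76 mm by 85 mm) begins 54 mm behind the grasp point. The pads swing forward as they close: fully open they stand 13 mm farther back than shut.
Start: joints at [1.393, 0.385, 0.008, 0, -1.194, -0.259], TCP at [264.368, 566.312, 231.312] pointing down, gripper open.
Joint ranges: [-3.14, 3.14], [-1.21, 2.06], [-1.07, 1.41], [-3.16, 2.05], [-2.99, -0.16], [-3.1, 3.1]. Speed limits (rad/s): [2.79, 2.79, 3.14, 3.14, 3.14, 3.14].

## Interface

Orientations are given as a unit quaternion [x, y, z, w].
In Python, from bench import read_state, get_image, camera_model, job_done gives the robot as it stands.
- The arm moves only by the shell command python3 -m handwheel 'ROWS'. ROWS is JSON, a list of rows, each a list of 7 numbers: the shift along the tool's x, y, z in m, then the turn, a rotation vector about the tool's x, y, z in rad, then the gripper's target within -1 to 1 (fully open at 1, half-way at 0, shut at -1). In form: [[dx, dy, dz, wx, wy, wz, jaw], ...]. A call has 1 to 10 rows; each row is the pose to reach, as a shift and turn from the pose commanded when the call began, along the tool's axes at that moment; what a row does not reach only later rows make up. A row lasts 1/8 s, in which the tool goes at most 62.5 mm and 10.7 degrees, less where a joint would pass 70% of its speed; a pose out of reach is approached as far as the arm can. A call with a gripper value outside its range is refused whole. The fingers move at their own pace and stop on an object; the grip force is fixed at half the most. Time passes only in rows, so rows that repeat a pose let the fingers close. It gives the time, the measured TCP pose, the force, the opening and the grip force at its end, in the units of the state.
- read_state(): the state, without advancing time (a new reading comes with each control period).
- get_image(name): name is "scene" or "top"; returns (picture, depth): 400x640x3 uint8, blue, green, red; 400x640 float32, mm along the optical axis (not along the pixel's ray), 0 where there is no reading.
- camera_model(name): a dict with "K" (3x3 intrinsics, pixels), "rvec" (rotation vector, rad) and "tvec" (3), from world to camera coordinates, as OpenCV has them. Camera axes: x right, y down, z forward; pixel columns grow to the right and rows downward; lengths in mm; the calibration is good to about 2 mm. A picture is of the moment at which its call begins. camera_model takes no time and is no camera call.
- job_done(): hands the job in; it is judged then, once.
The state is a dict: "clock": time; "joints": joint angles; "joint_vel": joint speeds; "joint_efforts": joint torques, N m; "position": TCP position; "ee_rot": TCP orientation; "contact_force": force on the tool from outside, world axes, zero at the start; "wrist_torque": the same for the moment, N m; "gripper_width": finger opening in mm; "grasp_force": force on a finger pad.
Only numpy, scipy, OpenCV 4.12 (cv2) and the standard library are available. Lean on these libraries where they do the work, as an engineer would, in place of code of your own. Each camera call takes 0.05 s, during which the arm holds its last target. There are 200 camera calls.

## Working session

There is one attempt and no reset: what is moved stays moved. The work goes in short steps, Python scripts to look and compute and a shell command to move; the robot and the scene stay as the last step left them, time stands still between calls to the robot, and variables do not carry over. Pictures are saved under pics/ and viewed, at most 10 in all, crops included, and the job is handed in when it is done.

```bash
mkdir -p pics; cat > h.py <<'E'
import numpy as np,cv2
from bench import *
def cam(n):
    m=camera_model(n);R=cv2.Rodrigues(np.array(m["rvec"],float))[0];return np.array(m["K"]),R,np.array(m["tvec"],float).ravel()
def ray(n,u,v,z):
    K,R,t=cam(n);d=R.T@np.linalg.inv(K)@[u,v,1];c=-R.T@t
    return c+d*(z-c[2])/d[2]
def pts(n,D):
    K,R,t=cam(n);v,u=np.mgrid[:400,:640]
    P=np.stack([(u-K[0,2])/K[0,0]*D,(v-K[1,2])/K[1,1]*D,D],-1)
    return (P-t)@R
E
python3 - <<'E'
from h import *
for n in("scene","top"):
    i,d=get_image(n);cv2.imwrite(f"pics/{n}0.png",i);np.save(f"{n}0.npy",d)
    K,R,t=cam(n);print(n,-R.T@t,K[0,0])
s=read_state();print(s["clock"],s["position"],s["ee_rot"],s["contact_force"])
E
```

```text
scene [  13.9470741  -323.24221165  672.7940827 ] 361.88752040382275
top [ 376.57798931   -5.79603168 1142.71851078] 478.8241832791865
0.1 [264.16323132 565.85337798 230.30739417] [ 9.76229237e-01 -2.16738253e-01 -1.39487380e-04  9.93455538e-04] [ 0.40968851 -0.29698908 -0.25102906]
```

View pics/top0.png

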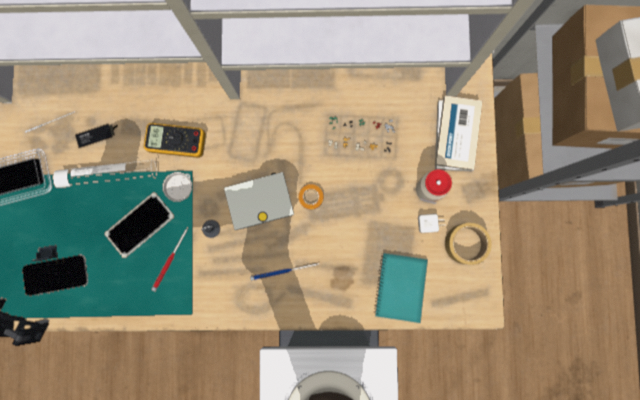

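View pics/scene0.png

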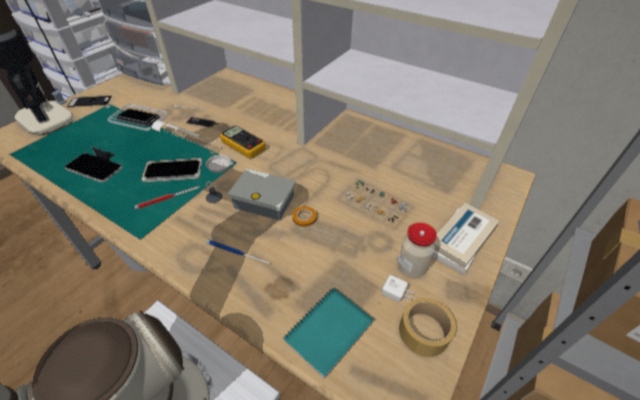

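The top view shows the box centred near (259,201) with its yellow pad at (263,216). The suction cup is at (211,228) and the tape at (312,196). The scene view shows the pad at (255,196).

```bash
python3 - <<'E'
from h import *
for n,c in(("top",(259,201)),("scene",(263,190))):
    i=cv2.imread(f"pics/{n}0.png");D=np.load(f"{n}0.npy");P=pts(n,D)
    hsv=cv2.cvtColor(i,cv2.COLOR_BGR2HSV);W=np.zeros(D.shape,bool);W[c[1]-40:c[1]+40,c[0]-45:c[0]+45]=1
    y=W&(hsv[...,1]>140)&(hsv[...,0]>18)&(hsv[...,0]<32)&(hsv[...,2]>110)
    y[:, c[0]+30:]=0
    m=y.astype(np.uint8);k,l,st,ce=cv2.connectedComponentsWithStats(m)
    b=1+np.argmax(st[1:,4]);print(n,"pad",ce[b],st[b,4],ray(n,*ce[b],57).round(1))
    top=W&(P[...,2]>49)&(P[...,2]<64)
    k,l,st,ce=cv2.connectedComponentsWithStats(top.astype(np.uint8));b=1+np.argmax(st[1:,4]);t=l==b
    print("zmed",np.median(P[t][:,2]))
    q=P[t][:,:2].astype(np.float32);r=cv2.minAreaRect(q);print(r)
    uv=np.argwhere(t)[:,::-1];Q=np.array([ray(n,*p,56)[:2] for p in uv],np.float32);r=cv2.minAreaRect(Q);print(r,cv2.boxPoints(r).round(1).tolist())
E
```

```text
top pad [262.28846154 216.28846154] 52 [456.1 145.2  57. ]
zmed 56.216974945561304
((493.54351806640625, 154.9654541015625), (102.01217651367188, 140.3787078857422), 14.58193302154541)
((492.9491882324219, 154.3055877685547), (101.5577392578125, 140.0754852294922), 14.396151542663574) [[426.3999938964844, 209.5], [461.20001220703125, 73.80000305175781], [559.5, 99.0999984741211], [524.7000122070312, 234.8000030517578]]
scene pad [246.78947368 152.46315789] 95 [571.9 276.2  57. ]
zmed 54.76110460528276
((489.80413818359375, 154.76075744628906), (104.67007446289062, 140.3446502685547), 14.689849853515625)Traceback (most recent call last):
  File "<stdin>", line 13, in <module>
  File "h.py", line 6, in ray
    K,R,t=cam(n);d=R.T@np.linalg.inv(K)@[u,v,1];c=-R.T@t
          ~~~^^^
  File "h.py", line 4, in cam
    m=camera_model(n);R=cv2.Rodrigues(np.array(m["rvec"],float))[0];return np.array(m["K"]),R,np.array(m["tvec"],float).ravel()
ValueError: time passes only in moves, steps and waits
```

```bash
cat >> h.py <<'E'
from scipy.spatial.transform import Rotation as Ro
YAW=0.2525; X=np.array([np.cos(YAW),np.sin(YAW),0]); Y=np.array([-X[1],X[0],0])
HINGE=np.array([537.5,166.1,50.])
def box(bx,by,z): # bx from hinge (back +), by left, z world
    p=HINGE+X*bx+Y*by; p[2]=z; return p
def rel(p,verb=1):
    s=read_state();R=Ro.from_quat(s["ee_rot"])
    T=Ro.from_matrix(np.stack([X,-Y,[0,0,-1]],1))
    print("d",(R.inv().apply(np.array(p)-s["position"])/1000).round(4),"rot",(R.inv()*T).as_rotvec().round(3),"F",np.round(s["contact_force"],1),"t",s["clock"])
E
python3 -c "
from h import *
rel(box(-84,0,110))"
```

```text
d [0.352  0.2997 0.121 ] rot [ 0.002  0.001 -0.689] F [ 0.4 -0.3 -0.3] t 0.1
```

```bash
python3 -m handwheel '[[0.352,0.3,0.04,0,0,-0.689,-1],[0.352,0.3,0.04,0,0,-0.689,-1],[0.352,0.3,0.04,0,0,-0.689,-1],[0.352,0.3,0.04,0,0,-0.689,-1],[0.352,0.3,0.04,0,0,-0.689,-1],[0.352,0.3,0.04,0,0,-0.689,-1],[0.352,0.3,0.04,0,0,-0.689,-1],[0.352,0.3,0.12,0,0,-0.689,-1],[0.352,0.3,0.12,0,0,-0.689,-1],[0.352,0.3,0.12,0,0,-0.689,-1]]'; python3 -m handwheel '[[0,0,0,0,0,0,-1],[0,0,0,0,0,0,-1]]';  python3 -c "
from h import *
rel(box(-84,0,70))"
```

```text
clock: 1.35
position: [455.3, 144.1, 109.5]
ee_rot: [0.992, 0.125, -0.002, 0.001]
contact_force: [-0.1, 0.5, 1.9]
gripper_width: -0.1
grasp_force: 0.0
clock: 1.6
position: [457.1, 146.6, 112.7]
ee_rot: [0.992, 0.126, 0.001, -0.001]
contact_force: [0.0, 0.9, 0.2]
gripper_width: -0.3
grasp_force: 0.0
d [-0.0014  0.0013  0.0427] rot [-0.001 -0.003  0.001] F [0.  0.9 0.2] t 1.6
```

```bash
python3 -m handwheel '[[-0.001,0.001,0.03,0,0,0,-1],[-0.001,0.001,0.05,0,0,0,-1],[-0.001,0.001,0.053,0,0,0,-1],[-0.001,0.001,0.056,0,0,0,-1],[-0.001,0.001,0.059,0,0,0,-1],[-0.001,0.001,0.061,0,0,0,-1],[-0.001,0.001,0.063,0,0,0,-1],[-0.001,0.001,0.063,0,0,0,-1]]'
```

```text
clock: 2.6
position: [456.2, 144.7, 48.5]
ee_rot: [0.992, 0.126, 0.001, -0.0]
contact_force: [-1.0, 2.1, 2.1]
gripper_width: 0.2
grasp_force: 1.2
```

```bash
python3 -m handwheel '[[0,0,-0.02,0,0,0,-1],[-0.03,0,-0.06,0,0,0,-1],[-0.09,0,-0.1,0,0,0,-1],[-0.12,0,-0.14,0,0,0,-1],[-0.12,0,-0.15,0,0,0,-1],[-0.12,0,-0.15,0,0,0,-1],[-0.12,0,-0.15,0,0,0,-1],[-0.12,0,-0.15,0,0,0,-1],[-0.12,0,-0.15,0,0,0,-1],[-0.12,0,-0.15,0,0,0,-1]]'; python3 -m handwheel '[[0,0,0,0,0,0,-1],[0,0,0,0,0,0,-1],[0,0,0,0,0,0,-1],[0,0,0,0,0,0,-1],[0,0,0,0,0,0,-1],[0,0,0,0,0,0,-1]]'
python3 - <<'E'
from h import *
a,D=get_image("top");b,Db=get_image("scene")
np.save("D1.npy",D)
cv2.imwrite("pics/open.png",np.hstack([cv2.resize(a[140:260,200:320],(390,390),interpolation=2),cv2.resize(b[120:240,200:320],(390,390),interpolation=2)]))
h=cv2.cvtColor(a,cv2.COLOR_BGR2HSV);m=((h[...,0]<8)|(h[...,0]>172))&(h[...,1]>140)&(h[...,2]>60)
m[:, :215]=0;m[:,305:]=0;m[:160]=0;m[250:]=0
uv=np.argwhere(m)[:,::-1];print(len(uv))
if len(uv):
    c=uv.mean(0);p=ray("top",*c,43);q=p-HINGE;print(c,p,q@X,q@Y)
    Q=np.array([ray("top",*k,43)-HINGE for k in uv]);print((Q@X).min(),(Q@X).max(),(Q@Y).min(),(Q@Y).max())
E
```

```text
clock: 3.85
position: [339.5, 114.3, 197.9]
ee_rot: [0.992, 0.126, -0.001, 0.0]
contact_force: [-0.5, -0.2, 0.2]
gripper_width: -0.1
grasp_force: 0.0
clock: 4.6
position: [339.5, 114.4, 198.3]
ee_rot: [0.992, 0.126, 0.0, -0.0]
contact_force: [-0.2, -0.1, 1.0]
gripper_width: -0.4
grasp_force: 0.0
120
[247.05       205.66666667] [482.07702521 182.58984201  43.        ] -49.5459788460756 29.81303413254438
-64.98047542230863 -33.70874546171753 19.4485826020639 40.20855614558817
```

View pics/open.png

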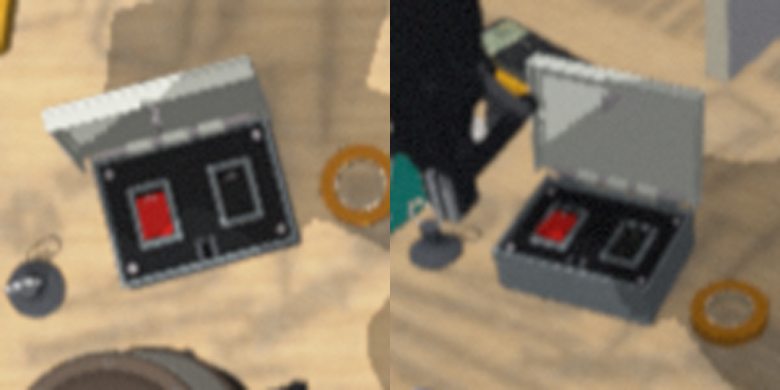

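The picture shows the cover open, the red rocker on the left (top-view crop (155,215)), and the black one on the right at (233,193). The measured red centre agrees with the +30 mm offset.

```bash
python3 -c "
from h import *
rel(box(-62,30,70)); rel(box(-62,30,39))"
```

```text
d [ 0.1426 -0.0306  0.1284] rot [-0. -0. -0.] F [-0.5  0.3 -0. ] t 4.7
d [ 0.1426 -0.0306  0.1594] rot [-0. -0. -0.] F [-0.5  0.3 -0. ] t 4.7
```

```bash
python3 -m handwheel '[[0.06,-0.031,0,0,0,0,-1],[0.12,-0.031,0.03,0,0,0,-1],[0.142,-0.031,0.08,0,0,0,-1],[0.142,-0.031,0.128,0,0,0,-1],[0.142,-0.031,0.14,0,0,0,-1],[0.142,-0.031,0.147,0,0,0,-1],[0.142,-0.031,0.152,0,0,0,-1],[0.142,-0.031,0.156,0,0,0,-1],[0.142,-0.031,0.158,0,0,0,-1],[0.142,-0.031,0.158,0,0,0,-1]]'
```

```text
clock: 5.95
position: [469.4, 180.0, 40.7]
ee_rot: [0.992, 0.126, 0.0, -0.0]
contact_force: [0.8, -0.4, -0.1]
gripper_width: -0.5
grasp_force: 0.0
```

```bash
python3 -m handwheel '[[0,0,0.0015,0,0,0,-1],[0,0,0.003,0,0,0,-1],[0,0,0.003,0,0,0,-1]]'; python3 -m handwheel '[[0,0,-0.05,0,0,0,-1],[-0.04,0,-0.1,0,0,0,-1],[-0.1,0,-0.16,0,0,0,-1],[-0.14,0,-0.18,0,0,0,-1],[-0.14,0,-0.18,0,0,0,-1],[-0.14,0,-0.18,0,0,0,-1]]'
python3 - <<'E'
from h import *
a,D=get_image("top");b,Db=get_image("scene")
cv2.imwrite("pics/off.png",np.hstack([cv2.resize(a[140:260,200:320],(390,390),interpolation=2),cv2.resize(b[140:230,220:310],(390,390),interpolation=2)]))
P=pts("top",D);q=P-HINGE;bx=q@X;by=q@Y
m=(P[...,2]>135)&(abs(by)<60)&(bx>-20)&(bx<50);print("cover top",m.sum(),P[m][:,2].max(),np.percentile(bx[m],[5,50,95]))
for by0 in(30,-30):
  for lo,hi in((-64,-50),(-44,-32)):
    m=(abs(by-by0)<7)&(bx>lo)&(bx<hi)&(P[...,2]>25)&(P[...,2]<60);print(by0,lo,m.sum(),np.median(P[m][:,2]).round(1))
rel(box(50,0,220))
E
```

```text
clock: 6.32
position: [469.7, 180.1, 39.8]
ee_rot: [0.992, 0.126, 0.001, -0.0]
contact_force: [-5.8, -0.7, 17.9]
gripper_width: 0.1
grasp_force: 9.4
clock: 7.08
position: [333.7, 145.1, 217.7]
ee_rot: [0.992, 0.126, 0.001, -0.001]
contact_force: [-0.0, -0.1, -0.4]
gripper_width: 0.1
grasp_force: 0.0
cover top 404 150.8968857089862 [ 8.23646667 15.39217644 22.55588501]
30 -64 37 39.7
30 -44 33 43.5
-30 -64 37 43.4
-30 -44 30 40.2
d [ 0.2523  0.0303 -0.0037] rot [ 0.001  0.001 -0.001] F [-1.   0.7 -0.2] t 7.175
```

View pics/off.png

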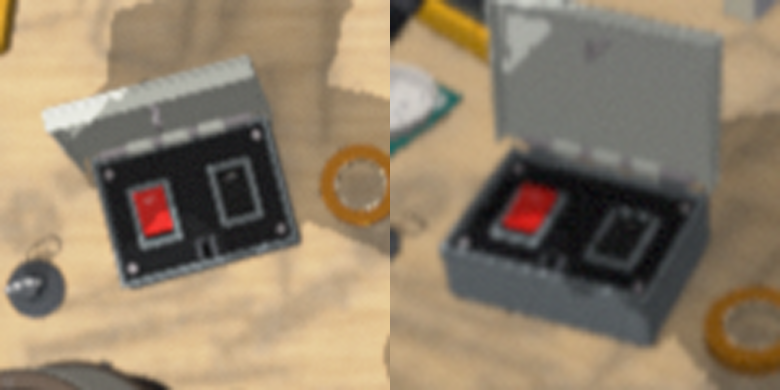

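Red is now off (near half at 39.7 mm, far half at 43.5) and black is still on. The cover stands open at about bx = 15 mm. Next I go over it and down behind it.

```bash
python3 -m handwheel '[[0.05,0.03,-0.005,0,0,0,-1],[0.1,0.03,-0.01,0,0,0,-1],[0.16,0.03,-0.01,0,0,0,-1],[0.21,0.03,-0.01,0,0,0,-1],[0.25,0.03,-0.01,0,0,0,-1],[0.252,0.03,-0.005,0,0,0,-1],[0.252,0.03,0.04,0,0,0,-1],[0.252,0.03,0.08,0,0,0,-1],[0.252,0.03,0.092,0,0,0,-1],[0.252,0.03,0.092,0,0,0,-1]]'; python3 -c "
from h import *
for th,s in((1.75,75),(1.57,75),(1.4,77),(1.2,79),(1,81),(.8,83),(.6,85),(.4,87),(.2,89),(.1,90),(0,91)):
  bx=-s*np.cos(th)+6*np.sin(th)+11
  if th>1.6: bx=34
  print(th);rel(box(bx,0,50+s*np.sin(th)+6*np.cos(th)))"
```

```text
clock: 8.43
position: [585.1, 178.4, 124.5]
ee_rot: [0.992, 0.126, -0.001, 0.001]
contact_force: [0.9, -0.0, 1.1]
gripper_width: -0.4
grasp_force: 0.0
1.75
d [-0.0152  0.      0.0018] rot [ 0.001  0.002 -0.   ] F [ 0.9 -0.   1.1] t 8.425
1.57
d [-0.0323  0.     -0.0005] rot [ 0.001  0.002 -0.   ] F [ 0.9 -0.   1.1] t 8.425
1.4
d [-0.0454  0.     -0.0023] rot [ 0.001  0.002 -0.   ] F [ 0.9 -0.   1.1] t 8.425
1.2
d [-0.0612  0.     -0.0012] rot [ 0.001  0.002 -0.   ] F [ 0.9 -0.   1.1] t 8.425
1
d [-0.0769  0.      0.0032] rot [ 0.001  0.002 -0.   ] F [ 0.9 -0.   1.1] t 8.425
0.8
d [-0.0917  0.      0.0109] rot [ 0.001  0.002 -0.   ] F [ 0.9 -0.   1.1] t 8.425
0.6
d [-0.1049  0.      0.0217] rot [ 0.001  0.002 -0.   ] F [ 0.9 -0.   1.1] t 8.425
0.4
d [-0.1159  0.      0.0353] rot [ 0.001  0.002 -0.   ] F [ 0.9 -0.   1.1] t 8.425
0.2
d [-0.1241 -0.      0.0512] rot [ 0.001  0.002 -0.   ] F [ 0.9 -0.   1.1] t 8.425
0.1
d [-0.127  -0.      0.0598] rot [ 0.001  0.002 -0.   ] F [ 0.9 -0.   1.1] t 8.425
0
d [-0.1291 -0.      0.0687] rot [ 0.001  0.002 -0.   ] F [ 0.9 -0.   1.1] t 8.425
```

```bash
python3 -m handwheel '[[-0.008,0,0,0,0,0,-1],[-0.015,0,0,0,0,0,-1],[-0.024,0,0,0,0,0,-1],[-0.032,0,0,0,0,0,-1],[-0.039,0,-0.001,0,0,0,-1],[-0.045,0,-0.002,0,0,0,-1],[-0.053,0,-0.002,0,0,0,-1],[-0.061,0,-0.001,0,0,0,-1],[-0.069,0,0.001,0,0,0,-1],[-0.077,0,0.003,0,0,0,-1]]'; python3 -c "
from h import *
for th,s in((1,81),(.8,83),(.6,85),(.4,87),(.2,89),(.1,90),(0,91)):
  bx=-s*np.cos(th)+6*np.sin(th)+11
  print(th);rel(box(bx,0,50+s*np.sin(th)+6*np.cos(th)))"
```

```text
clock: 9.68
position: [510.3, 159.5, 122.3]
ee_rot: [0.992, 0.126, 0.0, -0.0]
contact_force: [2.4, 0.6, -0.3]
gripper_width: -0.5
grasp_force: 0.9
1
d [0.0003 0.0004 0.0009] rot [-0. -0. -0.] F [ 2.4  0.6 -0.3] t 9.675
0.8
d [-0.0145  0.0004  0.0085] rot [-0. -0. -0.] F [ 2.4  0.6 -0.3] t 9.675
0.6
d [-0.0277  0.0004  0.0193] rot [-0. -0. -0.] F [ 2.4  0.6 -0.3] t 9.675
0.4
d [-0.0388  0.0004  0.0328] rot [-0. -0. -0.] F [ 2.4  0.6 -0.3] t 9.675
0.2
d [-0.047   0.0004  0.0487] rot [-0. -0. -0.] F [ 2.4  0.6 -0.3] t 9.675
0.1
d [-0.0499  0.0004  0.0573] rot [-0. -0. -0.] F [ 2.4  0.6 -0.3] t 9.675
0
d [-0.052   0.0004  0.0662] rot [-0. -0. -0.] F [ 2.4  0.6 -0.3] t 9.675
```

Contact reads about 2.4 N, matching the spring, so I continue along the arc.

```bash
python3 -m handwheel '[[-0.008,0,0.004,0,0,0,-1],[-0.0145,0,0.0085,0,0,0,-1],[-0.022,0,0.0135,0,0,0,-1],[-0.028,0,0.019,0,0,0,-1],[-0.034,0,0.026,0,0,0,-1],[-0.039,0,0.033,0,0,0,-1],[-0.043,0,0.041,0,0,0,-1],[-0.047,0,0.049,0,0,0,-1],[-0.05,0,0.057,0,0,0,-1],[-0.052,0,0.063,0,0,0,-1]]'; python3 -c "
from h import *
rel(box(-81,0,49))"
```

```text
clock: 10.92
position: [461.2, 147.1, 59.4]
ee_rot: [0.992, 0.126, 0.001, -0.0]
contact_force: [6.2, 0.0, 6.2]
gripper_width: 0.5
grasp_force: 3.3
d [-0.0024  0.0007  0.0104] rot [-0.    -0.002  0.   ] F [6.2 0.  6.2] t 10.925
```

```bash
python3 -m handwheel '[[0,0,0.002,0,0,0,-1],[0,0,0.004,0,0,0,-1],[0,0,0.006,0,0,0,-1],[0,0,0.007,0,0,0,-1],[0,0,0.008,0,0,0,-1],[0,0,0.009,0,0,0,-1],[0,0,0.01,0,0,0,-1],[0,0,0.0105,0,0,0,-1],[0,0,0.011,0,0,0,-1],[0,0,0.011,0,0,0,-1]]'
```

```text
clock: 12.18
position: [459.5, 145.9, 48.6]
ee_rot: [0.992, 0.126, -0.001, 0.001]
contact_force: [-5.4, 0.0, 7.0]
gripper_width: -0.4
grasp_force: 4.2
```

```bash
python3 -m handwheel '[[0,0,0.001,0,0,0,-1],[0,0,0.001,0,0,0,-1],[0,0,-0.004,0,0,0,-1],[0,0,-0.008,0,0,0,-1],[0,0,-0.014,0,0,0,-1],[0,0,-0.03,0,0,0,-1],[0,0,-0.07,0,0,0,-1],[-0.05,0,-0.12,0,0,0,-1],[-0.1,0,-0.15,0,0,0,-1],[-0.12,0,-0.15,0,0,0,-1]]';python3 -m handwheel '[[0,0,0,0,0,0,-1],[0,0,0,0,0,0,-1],[0,0,0,0,0,0,-1],[0,0,0,0,0,0,-1],[0,0,0,0,0,0,-1],[0,0,0,0,0,0,-1]]'
python3 - <<'E'
from h import *
a,D=get_image("top");b,Db=get_image("scene")
cv2.imwrite("pics/shut.png",np.hstack([cv2.resize(a[140:260,200:320],(390,390),interpolation=2),cv2.resize(b[140:230,220:310],(390,390),interpolation=2)]))
P=pts("top",D);q=P-HINGE;bx=q@X;by=q@Y
for lo,hi in((-92,-70),(-50,-30),(-25,-5)):
    m=(abs(by)<60)&(abs(by)>15)&(bx>lo)&(bx<hi);print(lo,m.sum(),np.median(P[m][:,2]).round(1))
print(read_state()["contact_force"])
E
```

```text
clock: 13.42
position: [343.5, 116.8, 200.8]
ee_rot: [0.992, 0.126, 0.003, -0.002]
contact_force: [0.4, 0.9, -0.0]
gripper_width: 0.1
grasp_force: 0.0
clock: 14.18
position: [344.2, 116.6, 198.1]
ee_rot: [0.992, 0.126, -0.0, 0.0]
contact_force: [0.4, 0.2, -0.5]
gripper_width: -0.2
grasp_force: 0.0
-92 379 56.5
-50 340 56.3
-25 337 56.0
[-0.00661909  0.58083683  0.43016608]
```

View pics/shut.png

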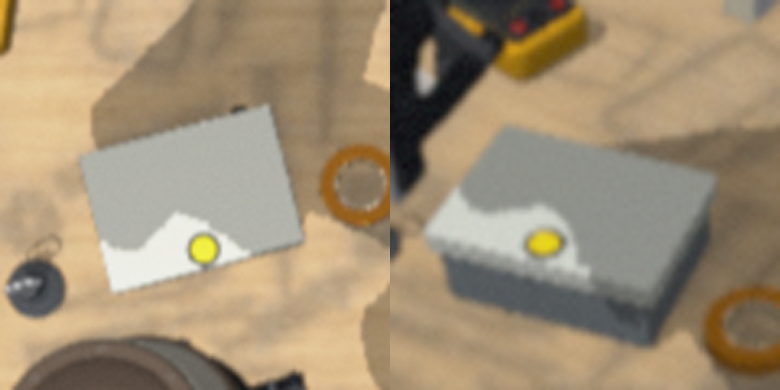

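The picture shows the cover level and latched, flat at 56 mm, with the pad at crop (203,249). The suction cup and tape roll are where they were, and the arm is clear.

```bash
python3 -c "
from bench import *
print(job_done())"
```

```text
the job is handed in; nothing more can be done
None
```

The job is handed in at about 14 s of the 51 s allowed: the red switch is off, the black switch was still on when last seen before closing, the cover is latched shut, and the arm is clear of everything; no verdict was returned.

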